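Slide the spindle nut under the self-closing cover of the cleaning pan

TASK

Put the loose spindle nut in to soak: with one fingertip press over the hand plate beside the cleaning pan's draining board, so that the spring-closed cover stands open, and while that fingertip keeps holding it, push the nut with the other fingertip along the board and under the raised cover until it drops into the pan; then draw back clear and let the cover spring shut. Only push the nut, never pick it up; do not ram it into the cover or let the cover come down on it, and leave everything else where it is.

Things in the scene. Friction and masses are not known exactly. Their poses are not given: they have to be found in the camera images.
- pan: Fixed zinc parts-cleaning pan, 230 mm long (x), 128 mm wide (y), top face 70 mm above the bench. Origin on the bench below point sill. +x points from draining board into pan, +y to the hand-plate side, z up. Flat level draining board: x -125 to 0, y -85 to +43 mm, top at z = 70 mm, 4 mm high rolled edge at its front and -y side, and two 3 mm high guide ribs along x at y = +/-26 mm, either side of the nut.
- sill (a point): Middle of the sill, the draining board's end edge (pan frame 0, 0, 70 mm), over which the nut drops into the pan.
- opening (a point): Middle of the pan's opening, at board level: 85 mm long (pan x 0 to 85 mm), 66 mm wide (pan y -33 to +33 mm), 60 mm deep, with 5 mm high curbs along its sides (from x = 14 mm on) and rear. The cover lies over it when shut.
- cover_angle (a joint): Opening angle of the pan's sheet cover, rad: 0 shut (spring-held), 0.73 fully open at its stop. Hinge line parallel to the pan's x, at pan y = +55, z = 60 mm; the cover's far (-y) edge rises. Opening takes about 3 to 5 N sideways at the hand plate's upper edge; let go, it snaps shut.
- cover: The cover's sheet, 91 mm (x) by 97 mm (y), with its rod and hand plate; origin on the hinge line at the sill (pan 0, +55, 60 mm). Shut, the sheet lies 8 to 10 mm above board level with a front lip at x = 0 reaching down to 3 mm above the board, so the nut cannot pass. At 0.6 rad the lip is over 20 mm above the board wherever pan y is below +15 mm. Fully open its top edge is 70 mm above the board.
- plate_edge (a point): Middle of the rolled upper edge (6 mm thick) of the hand plate, a straight plate on the cover's hinge rod beside the board, pan x -112 to -8 mm, edge axis 32 mm from the hinge line. Shut, it leans 0.73 rad towards -y over the board, the edge reaching in to pan y = +31 mm, z = 84 mm. Pressed to +y it is upright at 0.73; at 0.6 its edge's board side is at y = +48 mm. A finger can slide along it.
- spindle_nut: Loose plain steel spindle nut: a round collar 38 mm in diameter and 11 mm high with a hexagon 27 mm across flats on top, 18 mm high in all, about 105 g, lying flat on the draining board in front of the cover, between the guide ribs. Origin at the centre of its underside.
- bush: Bystander: loose brass bush, 22 mm diameter, 24 mm high, standing on the draining board near its -y edge; origin at the centre of its underside.
- bucket: Bystander: brass swing bucket, 40 mm rim diameter, 90 mm high, with two short trunnions near the top, standing on the bench beside the pan; origin at the centre of its underside.
- crank: Bystander: cast-iron crank handle lying on the bench beside the pan, hub at its origin (underside), arm 115 mm along its +x to a 70 mm upright turned walnut grip, 83 mm high in all.
- oil_can: Bystander: copper oil can, 84 mm base diameter, 165 mm high to its spout; origin at the centre of its underside.
- spanner: Bystander: steel spanner, 170 mm long, lying along its own x on the bench.
- tube0: Bystander: glass tube in a 24 mm nickel sleeve, 111 mm long, standing in the wooden rack; origin at the bottom.
- tube1: Bystander: the second glass tube in its sleeve, in the same rack; origin at the bottom.
Things that resemble listed ones, but are neither listed nor needed, are in the scene too. What is meant by the spindle_nut is not green or turquoise, and is the smaller of those in its own colour.

How it is judged:
By the outcome, as a careful person would: the job done as asked, in the order asked, and still so for the second after the job is handed in, with the robot touching nothing.
It also fails if it takes over 35 s, if anything falls off the work surface, if the arm or the gripper's body presses on something with over 40 N, if the wrist force passes 120 N, or if a joint passes its speed limit or range.

ROBOT

A 6-joint arm with a two-finger parallel gripper is mounted at the origin on the work surface. World frame = base frame: x ahead of the robot, y to its left, z up, the work surface at z = 0. Lengths are in m, angles in rad, forces in N, time in s.
With the tool pointing down it reaches from about 0.375 to 0.9 m from the base axis. Payload 3.1 kg.
Tool frame: the origin (TCP) lies at the very end of the fingers, on their centre line; the grasp point (between the pads) lies 19 mm behind it; y points along the fingers, x is the direction in which the jaws open and shut, and the axes are right-handed (so a half turn about y gives the same grasp; the last joint's range is limited). The gripper opens to 87 mm and grips with 3 to 60 N. Pads are 19 mm wide; open, the fingers measure 117 mm over their backs; the gripper's body (75 mm by 190 mm) begins 51 mm behind the grasp point.
Start: joints at [0.945, 0.527, 1.433, -0, 1.181, -0.178], TCP at [0.271, 0.563, 0.223] pointing down, gripper open.
Joint ranges: [-3.08, 3.08], [-0.75, 2.2], [0.22, 2.44], [-1.43, 4.57], [0, 2.65], [-2.85, 2.85]. Speed limits (rad/s): [2.79, 2.79, 3.14, 3.14, 3.14, 3.14].

INTERFACE

Orientations are given as [roll, pitch, yaw] about the fixed x, y, z axes, in that order (R = Rz(yaw) Ry(pitch) Rx(roll)).
In Python, from plant import manip, vision gives the robot as it stands.
- The arm moves only by the tool apply_moves, never from a script. Its argument "moves" is one flat list of numbers, 7 for each row, row after row: the opening, from 0 (shut) to 1 (fully open), then the shift along the tool's x, y, z in mm, then the turn, a rotation vector about the tool's x, y, z in degrees. In form: [gripper, dx, dy, dz, ax, ay, az, gripper, dx, dy, dz, ax, ay, az, ...]. A call has 1 to 10 rows; each row is the pose to reach, as a shift and turn from the pose commanded when the call began, along the tool's axes at that moment; what a row does not reach only later rows make up. A row lasts 1/12 s, in which the tool goes at most 41.7 mm and 7.16 degrees, less where a joint would pass 70% of its speed; a pose out of reach is approached as far as the arm can. A call with a gripper value outside its range is refused whole. The fingers move at their own pace and stop on an object; "force" is the grip in N (left out, the last holds). Time passes only in rows, so rows that repeat a pose let the fingers close. It gives the time, the measured TCP pose, the force and the opening at its end, in the units of the state.
- manip.observe(): the state, without advancing time (a new reading comes with each control period).
- vision.get_image(name): name is "scene" or "top" or "wrist"; returns a dict with "img" (480x640x3 uint8, red, green, blue), "depth" (480x640 float32, m along the optical axis (not along the pixel's ray), 0 where there is no reading), "camera_matrix" (3x3 intrinsics, pixels), "dist" ([k1, k2, p1, p2, k3] as OpenCV has them; the pictures are not rectified), "T" (4x4, takes a point from camera to world coordinates). Camera axes: x right, y down, z forward; pixel columns grow to the right and rows downward; lengths in m; the calibration is good to about 2 mm. A picture is of the moment at which its call begins.
- manip.sign_off(): hands the job in, once; it reports no verdict.
The state is a dict: "time_s": time; "q": joint angles; "joint_vel": joint speeds; "effort": joint torques, N m; "tool_pos": TCP position; "tool_rot": TCP orientation; "ft_force": force on the tool from outside, world axes, zero at the start; "wrist_torque": the same for the moment, N m; "grip_width": opening from 0.0 (shut) to 1.0 (fully open).
Only numpy, scipy, OpenCV 4.12 (cv2) and the standard library are available. Lean on these libraries where they do the work, as an engineer would, in place of code of your own. Each camera call takes 0.05 s, during which the arm holds its last target.

## Working session

There is one attempt and no reset: what is moved stays moved. The work goes in short steps, Python scripts to look and compute and a tool call to move; the robot and the scene stay as the last step left them, time stands still between calls to the robot, and variables do not carry over. Pictures are saved under pics/ and viewed, and the job is handed in when it is done.

Besides the shell and the picture viewer there is one more tool, called after ">>>" as name(argument=value, ...), one argument or row to a line, values as JSON. apply_moves: Moves the arm, as the interface text tells. Its arguments: {"type":"object","properties":{"moves":{"type":"array"},"force":{"type":"number"}},"required":["moves"]}

```bash
mkdir -p pics; ls
python3 - <<'E'
from plant import manip, vision
import cv2,pickle
print(manip.observe())
for n in ["scene","top","wrist"]:
    d=vision.get_image(n); pickle.dump(d,open(f"pics/{n}0.pkl","wb"))
    cv2.imwrite(f"pics/{n}0.png",d["img"][:,:,::-1]); print(n,d["camera_matrix"],d["dist"],d["T"])
E
```

```text
pics
{'time_s': 0.0, 'q': array([ 9.44461888e-01,  5.28502256e-01,  1.43391955e+00,  2.84573718e-05,
        1.18139347e+00, -1.78517886e-01]), 'joint_vel': array([ 0.00164971, -0.00044611,  0.00100594,  0.0001682 , -0.00080411,
        0.000265  ]), 'effort': array([ 1.55240377e-04, -4.40031481e+01, -1.76594567e+01,  6.33471622e-02,
        5.80430555e-02, -1.31845413e-04]), 'tool_pos': array([0.27015764, 0.5627715 , 0.22154399]), 'tool_rot': array([-1.57037577,  0.00218263,  1.1229694 ]), 'ft_force': array([0.28301287, 0.6683472 , 0.1682111 ]), 'wrist_torque': array([ 0.02605513, -0.05266376, -0.00636554]), 'grip_width': 1.0006594868708465}
scene [[562.02764667   0.         328.07199788]
 [  0.         562.02764667 231.22055196]
 [  0.           0.           1.        ]] [-0.059876  0.        0.        0.        0.      ] [[ 0.27870609  0.74393321 -0.6073601   1.31314165]
 [ 0.96022709 -0.20470656  0.18989251 -0.24865344]
 [ 0.01693675 -0.63612782 -0.77139779  1.08375083]
 [ 0.          0.          0.          1.        ]]
top [[545.10080236   0.         319.16773393]
 [  0.         545.10080236 237.65284132]
 [  0.           0.           1.        ]] [-0.05714735  0.          0.          0.          0.        ] [[-6.05128076e-03 -9.82997090e-01  1.83521396e-01  2.87568563e-01]
 [-9.99979913e-01  5.60238745e-03 -2.96438813e-03  1.26844442e-03]
 [ 1.88582695e-03 -1.83535648e-01 -9.83011246e-01  1.37619712e+00]
 [ 0.00000000e+00  0.00000000e+00  0.00000000e+00  1.00000000e+00]]
wrist [[409.01308063   0.         320.47614085]
 [  0.         409.01308063 234.99028049]
 [  0.           0.           1.        ]] [-0.08855409  0.          0.          0.          0.        ] [[ 0.43228751  0.86058193  0.269307    0.19625319]
 [ 0.9017336  -0.41189276 -0.13122831  0.59902818]
 [-0.00200711  0.29957153 -0.95407173  0.38560547]
 [ 0.          0.          0.          1.        ]]
```

View pics/scene0.png

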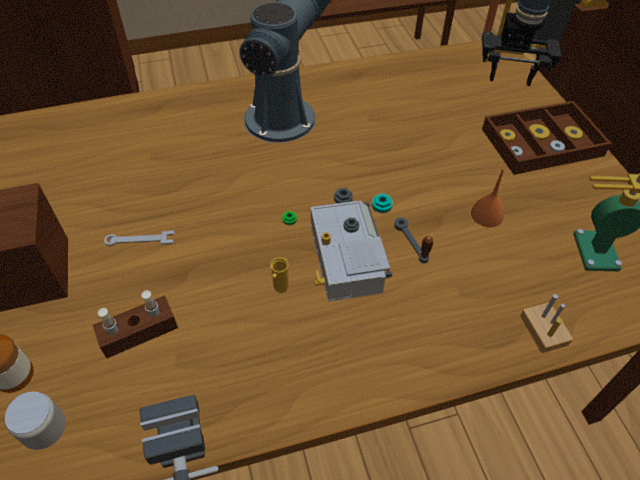

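View pics/top0.png

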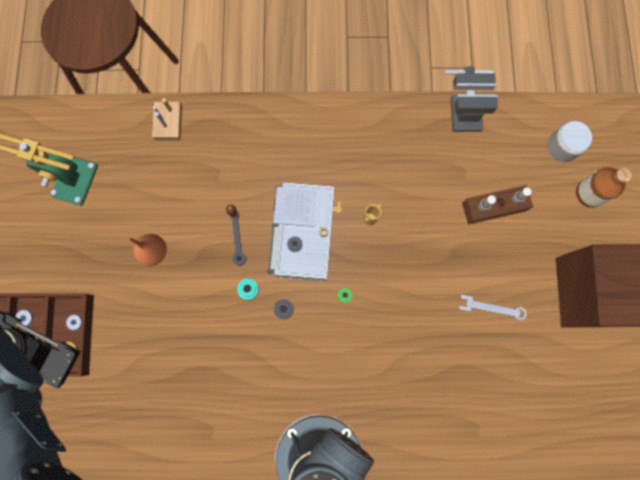

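View pics/wrist0.png

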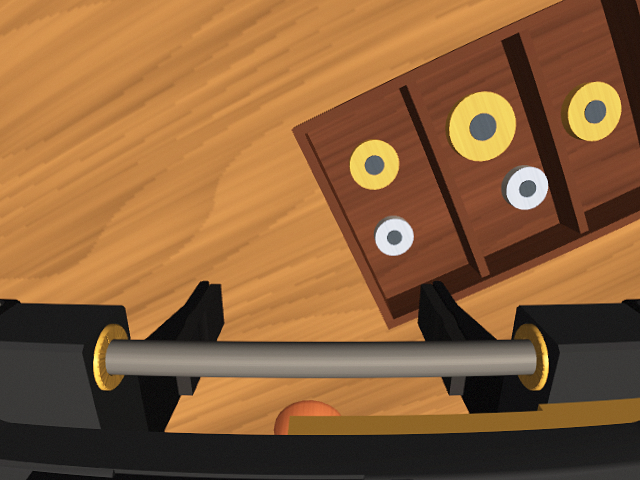

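The pan is at about (350,250) in the scene view and (302,231) in the top view. The grey nut on its board is at (351,225) and (295,244). The larger grey nut lies on the bench. I'll enlarge these areas.

Run:
```python
import cv2
a=cv2.imread("pics/scene0.png")[180:310,270:440]; cv2.imwrite("pics/s0c.png",cv2.resize(a,None,fx=4.5,fy=4.5,interpolation=cv2.INTER_CUBIC))
a=cv2.imread("pics/top0.png")[170:300,220:390]; cv2.imwrite("pics/t0c.png",cv2.resize(a,None,fx=4.5,fy=4.5,interpolation=cv2.INTER_CUBIC))
```

```text
(no output)
```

View pics/s0c.png

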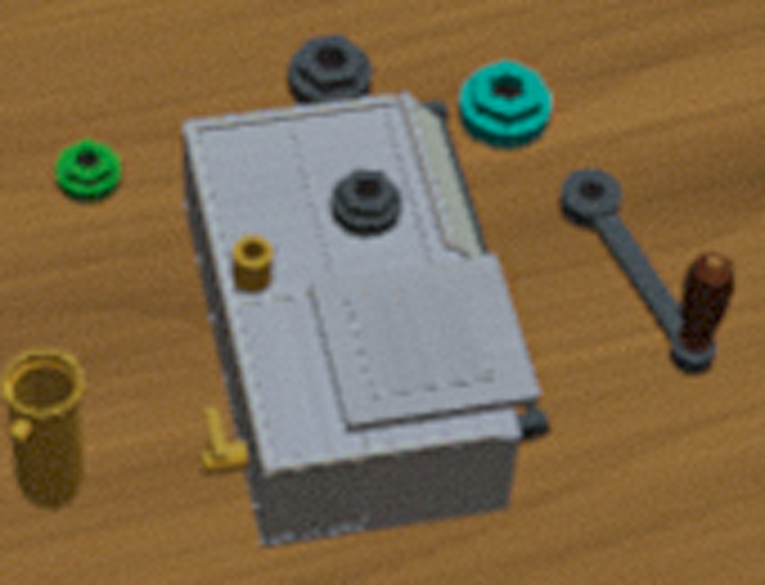

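View pics/t0c.png

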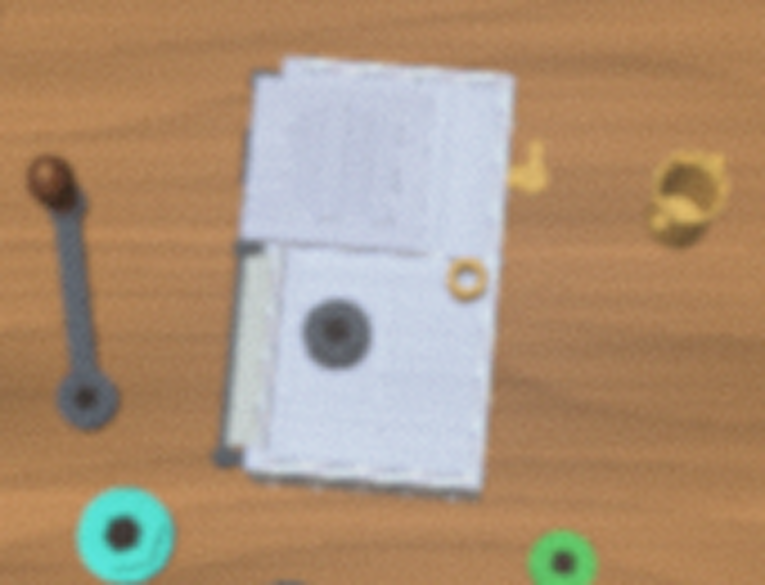

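```bash
cat > h.py <<'E'
import numpy as np,cv2,pickle
def load(n,i=0): return pickle.load(open(f"pics/{n}{i}.pkl","rb"))
def ray(d,uv,z):
    p=cv2.undistortPoints(np.array([[uv]],float),d["camera_matrix"],d["dist"])[0,0]
    R=d["T"][:3,:3];o=d["T"][:3,3]; r=R@[p[0],p[1],1]; return o+r*(z-o[2])/r[2]
def proj(d,P):
    T=np.linalg.inv(d["T"]); r=cv2.Rodrigues(T[:3,:3])[0]
    return cv2.projectPoints(np.atleast_2d(np.array(P,float)),r,T[:3,3],d["camera_matrix"],d["dist"])[0][:,0]
def pan2w(p,P):
    P=np.atleast_2d(np.array(P,float)); c,s=np.cos(p[2]),np.sin(p[2])
    return np.c_[p[0]+c*P[:,0]-s*P[:,1],p[1]+s*P[:,0]+c*P[:,1],P[:,2]]
E
python3 - <<'E'
from h import *
from scipy.optimize import least_squares
t=load("top");s=load("scene")
M=[[105,43,70],[105,-85,70],[-125,-85,74],[-125,43,74]]; M=np.array(M)/1e3
tp=np.array([[285,57],[515,75],[480,492],[245,470]])/4.5+[220,170]
sp=np.array([[520,437],[265,472],[185,125],[408,95]])/4.5+[270,180]
for n,d,p in(("top",t,tp),("scene",s,sp)):
    W=np.array([ray(d,a,m[2]) for a,m in zip(p,M)])
    print(n,W.round(4).tolist(),np.linalg.norm(W[1]-W[2]),np.linalg.norm(W[0]-W[1]))
    f=lambda q:(pan2w(q,M)-W)[:,:2].ravel()
    r=least_squares(f,[.4,0,0]);print(r.x,(r.fun*1e3).round(1))
for n,d,uv in(("top",t,np.array([337,333])/4.5+[220,170]),("scene",s,np.array([368,187])/4.5+[270,180])):
    print("nut",n,ray(d,uv,.088))
for n,d,uv in(("top",t,np.array([467,280])/4.5+[220,170]),("scene",s,np.array([253,250])/4.5+[270,180])):
    print("bush",n,ray(d,uv,.094))
E
```

```text
top [[0.671, 0.0856, 0.07], [0.66, -0.0414, 0.07], [0.429, -0.02, 0.074], [0.4414, 0.1053, 0.074]] 0.23203800297425345 0.1274316725272173
[ 0.56218046  0.05238273 -0.08982885] [-0.4  0.2 -0.8 -0.3  1.1 -1.   0.1  1.2]
scene [[0.674, 0.0863, 0.07], [0.6603, -0.0394, 0.07], [0.4369, -0.0191, 0.074], [0.4477, 0.1032, 0.074]] 0.2243652789235251 0.1264756718269567
[ 0.56652321  0.0527924  -0.08639688] [ 0.8  0.3  3.5 -1.5 -2.3 -2.  -2.   3.2]
nut top [0.5129087  0.05572011 0.088     ]
nut scene [0.51574976 0.05793158 0.088     ]
bush top [ 0.54012697 -0.01373025  0.094     ]
bush scene [ 0.54498809 -0.01260894  0.094     ]
```

```bash
cat >> h.py <<'E'
from scipy.spatial.transform import Rotation as Ro
PAN=[0.564,0.0525,-0.0882]
def target(px,py,z,tilt=0,pan=PAN,yawoff=0):
    """pan-frame TCP mm, world z mm; tilt deg>0: tips lead to pan +x. tool x=+pan y, tool z=-pan x"""
    R=Ro.from_euler('z',pan[2]+yawoff)*Ro.from_euler('y',-tilt,degrees=True)*Ro.from_matrix(np.array([[0,0,-1],[1,0,0],[0,-1,0]],float))
    p=pan2w(pan,[px/1e3,py/1e3,z/1e3])[0]; return p,R
def delta(px,py,z,tilt=0,**k):
    from plant import manip
    o=manip.observe(); R0=Ro.from_euler('xyz',o['tool_rot']); p,R=target(px,py,z,tilt,**k)
    d=R0.inv().apply(p-o['tool_pos'])*1e3; r=(R0.inv()*R).as_rotvec(degrees=True)
    print("p",p.round(4),"d",d.round(1),"rv",r.round(1))
def where(pan=PAN):
    from plant import manip
    o=manip.observe(); c,s=np.cos(pan[2]),np.sin(pan[2]); v=o['tool_pos'][:2]-pan[:2]
    R0=Ro.from_euler('xyz',o['tool_rot'])
    print("t",round(o['time_s'],2),"pan xy",(1e3*np.array([c*v[0]+s*v[1],-s*v[0]+c*v[1]])).round(1),"z",round(o['tool_pos'][2]*1e3,1),"F",o['ft_force'].round(2),"w",round(o['grip_width'],3),"axis",(Ro.from_euler('z',-pan[2])*R0).as_matrix()[:,1].round(3),"q",o['q'].round(2))
E
python3 -c "
from h import *
where(); delta(0,0,250); delta(-100,-10,180,15)"
```

```text
t 0.15 pan xy [-337.6  482.6] z 221.8 F [-0.29  0.49  1.1 ] w 1.002 axis [-0.001 -0.001 -1.   ] q [ 0.94  0.53  1.43  0.    1.18 -0.18]
p [0.564  0.0525 0.25  ] d [-332.9  -27.8 -485.8] rv [ -0.  -20.6  -0.1]
p [0.4635 0.0513 0.18  ] d [-377.4   42.3 -395.8] rv [-14.9 -20.5  -2.8]
```

>>> apply_moves(
  moves=[0.32, -333, -28, -486, 0, -20.6, 0, 0.32, -333, -28, -486, 0, -20.6, 0, 0.32, -333, -28, -486, 0, -20.6, 0, 0.32, -333, -28, -486, 0, -20.6, 0, 0.32, -333, -28, -486, 0, -20.6, 0, 0.32, -333, -28, -486, 0, -20.6, 0, 0.32, -333, -28, -486, 0, -20.6, 0, 0.32, -333, -28, -486, 0, -20.6, 0, 0.32, -333, -28, -486, 0, -20.6, 0, 0.32, -333, -28, -486, 0, -20.6, 0],
)

```text
time_s: 0.98
tool_pos: [0.4763, 0.2049, 0.2421]
tool_rot: [-1.57, -0.0, 1.483]
ft_force: [1.1, -0.1, 1.5]
grip_width: 0.358
```

```bash
python3 -c "
from h import *
where(); delta(0,0,250)"
```

```text
t 0.98 pan xy [-100.8  144.1] z 242.1 F [ 1.07 -0.12  1.51] w 0.358 axis [-0.  0. -1.] q [ 0.19  0.36  1.67  0.    1.11 -1.29]
p [0.564  0.0525 0.25  ] d [-144.1   -7.9 -100.8] rv [-0. -0.  0.]
```

>>> apply_moves(
  moves=[0.32, -144, -8, -101, 0, 0, 0, 0.32, -144, -8, -101, 0, 0, 0, 0.32, -144, -8, -101, 0, 0, 0, 0.32, -144, -8, -101, 0, 0, 0, 0.32, -144, -8, -101, 0, 0, 0, 0.32, -144, -8, -101, 0, 0, 0, 0.32, -144, -8, -101, 0, 0, 0],
)

```text
time_s: 1.57
tool_pos: [0.5631, 0.0545, 0.2495]
tool_rot: [-1.569, -0.001, 1.481]
ft_force: [-0.9, -0.1, -0.4]
grip_width: 0.321
```

Run:
```python
from h import *
from plant import vision
where()
d=vision.get_image("wrist"); pickle.dump(d,open("pics/wrist1.pkl","wb"))
cv2.imwrite("pics/wrist1.png",d["img"][:,:,::-1]); print(d["T"].round(3))
```

```text
t 1.57 pan xy [-1.1  1.9] z 249.5 F [-0.86 -0.05 -0.38] w 0.321 axis [-0.002  0.001 -1.   ] q [-0.1   0.42  1.55  0.    1.18 -1.58]
[[ 0.089  0.951  0.297  0.481]
 [ 0.996 -0.085 -0.026  0.062]
 [ 0.001  0.298 -0.955  0.414]
 [ 0.     0.     0.     1.   ]]
```

View pics/wrist1.png

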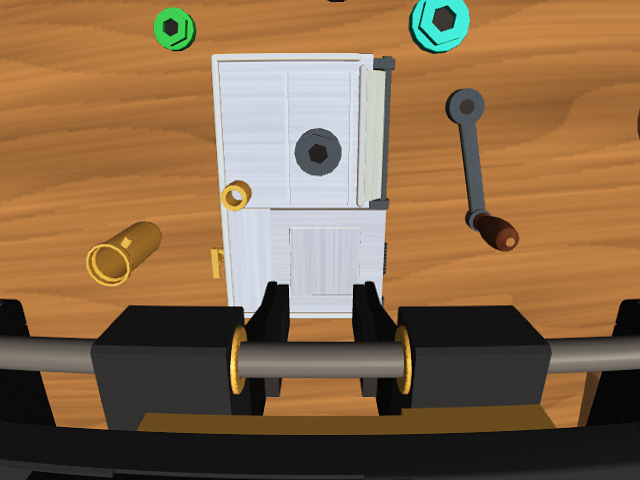

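The wrist view shows the board, with its near corners at about (213,56) and (372,56). The nut is at (318,152), the ribs at columns 287 and 349, the sill at row ~208, and the hand plate at columns 358-390. I'll enlarge it and measure.

Run:
```python
import cv2
a=cv2.imread("pics/wrist1.png")[45:220,205:400]; cv2.imwrite("pics/w1c.png",cv2.resize(a,None,fx=4,fy=3.4*4/3.4 if 0 else 3.4,interpolation=cv2.INTER_CUBIC)[:600])
```

```text
(no output)
```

View pics/w1c.png

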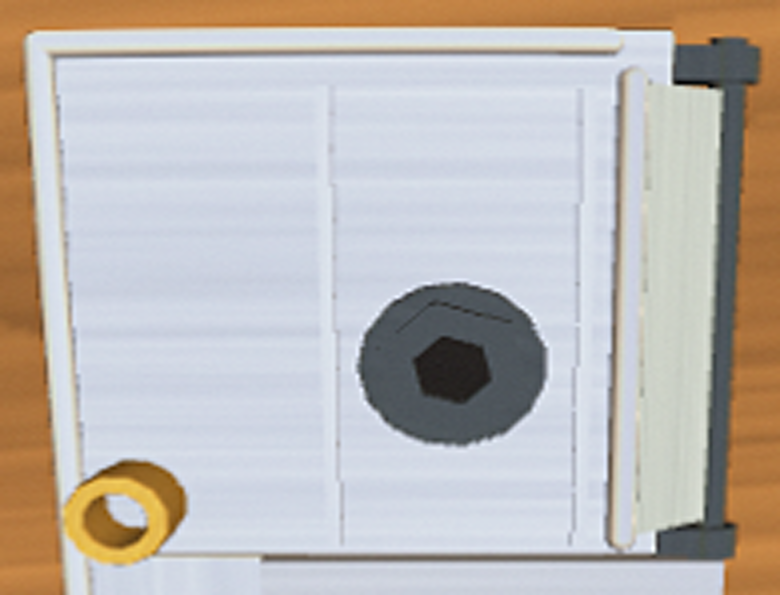

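Run:
```python
from h import *
from scipy.optimize import least_squares
d=load("wrist",1)
c=lambda u,v:(205+u/4,45+v/3.4)
pts=[((28,35),(-125,-85,74)),((328,90),(None,-26,73)),((338,500),(None,-26,73)),((581,90),(None,26,73)),((574,500),(None,26,73)),((670,33),(-125,43,70)),((634,70),(-112,31,86)),((621,547),(-8,31,86)),((210,553),(0,None,70)),((747,62),(None,55,64)),((715,540),(None,55,64))]
def f(q):
    r=[]
    for uv,m in pts:
        w=ray(d,c(*uv),m[2]/1e3)[:2]-q[:2]; x=np.cos(q[2])*w[0]+np.sin(q[2])*w[1]; y=-np.sin(q[2])*w[0]+np.cos(q[2])*w[1]
        r+= [x-m[0]/1e3 if m[0] is not None else 0, y-m[1]/1e3 if m[1] is not None else 0]
    return np.array(r)
r=least_squares(f,[.56,.05,-.09],loss='soft_l1',f_scale=.002);q=r.x;print(q.round(4));print((f(q)*1e3).round(1).reshape(-1,2))
for nm,uv,z in(("nut",(453,363),81),("bush",(124,511),94)):
    w=ray(d,c(*uv),z/1e3)[:2];v=w-q[:2];print(nm,w.round(4),(1e3*np.array([np.cos(q[2])*v[0]+np.sin(q[2])*v[1],-np.sin(q[2])*v[0]+np.cos(q[2])*v[1]])).round(1))
# depth check: board and fingers
D=d["depth"]
def p3(u,v):
    z=D[v,u];n=cv2.undistortPoints(np.array([[[u,v]]],float),d["camera_matrix"],d["dist"])[0,0];return d["T"][:3,:3]@[n[0]*z,n[1]*z,z]+d["T"][:3,3]
for uv in((260,100),(260,150),(330,90),(318,135),(363,100),(260,240),(320,250)): print(uv,p3(*uv).round(4))
```

```text
[ 0.5644  0.0547 -0.0876]
[[ 0.5  0.4]
 [ 0.  -0.2]
 [ 0.  -0.2]
 [ 0.  -2.5]
 [ 0.  -2.3]
 [ 0.5 -1.9]
 [-2.7  1.6]
 [ 2.   1.6]
 [-0.8  0. ]
 [ 0.   2.5]
 [ 0.   0.5]]
nut [0.5149 0.0573] [-49.5  -1.8]
bush [ 0.5418 -0.011 ] [-16.8 -67.5]
(260, 100) [0.4704 0.0144 0.0723]
(260, 150) [0.5102 0.009  0.0696]
(330, 90) [0.4679 0.0709 0.0715]
(318, 135) [0.5013 0.0584 0.0873]
(363, 100) [0.478  0.095  0.0876]
(260, 240) [ 0.588  -0.0011  0.0705]
(320, 250) [0.5977 0.0513 0.0829]
```

Run:
```python
from h import *
a=cv2.imread("pics/wrist1.png")[270:410,230:410]; cv2.imwrite("pics/w1f.png",cv2.resize(a,None,fx=4,fy=4,interpolation=cv2.INTER_CUBIC))
d=load("wrist",1);D=d["depth"]
T=d["T"]
for v in (286,290,300,320,350,380,395):
    row=D[v]; xs=[u for u in range(230,410) if 0<row[u]<.2]
    print(v,[(u,round(float(row[u])*1e3)) for u in xs[::4]])
```

```text
286 [(266, 171), (270, 172), (274, 171), (278, 174), (282, 175), (286, 174), (354, 175), (358, 174), (362, 173), (366, 171), (370, 172), (374, 172)]
290 [(265, 166), (269, 167), (273, 168), (277, 170), (281, 171), (285, 171), (353, 176), (357, 170), (361, 170), (365, 170), (369, 167), (373, 168)]
300 [(262, 158), (266, 159), (270, 159), (274, 161), (278, 161), (282, 162), (286, 165), (354, 170), (358, 161), (362, 162), (366, 162), (370, 158), (374, 159), (378, 159)]
320 [(230, 91), (234, 91), (238, 93), (242, 96), (250, 144), (254, 144), (258, 144), (262, 142), (266, 144), (270, 147), (274, 147), (278, 146), (282, 154), (286, 164), (352, 180), (356, 161), (360, 150), (364, 148), (368, 146), (372, 146), (376, 143), (380, 144), (384, 144), (388, 144), (397, 100), (401, 93), (405, 90), (409, 90)]
350 [(230, 82), (234, 85), (238, 88), (242, 88), (246, 88), (250, 88), (254, 88), (258, 88), (262, 88), (266, 88), (270, 87), (274, 88), (278, 89), (283, 88), (287, 88), (291, 89), (295, 88), (299, 89), (303, 88), (307, 88), (311, 88), (315, 88), (319, 87), (323, 89), (327, 88), (331, 89), (335, 87), (339, 89), (343, 89), (347, 89), (351, 89), (355, 89), (359, 89), (363, 89), (367, 88), (371, 88), (375, 88), (379, 88), (383, 88), (387, 88), (391, 88), (395, 88), (399, 87), (403, 88), (407, 85)]
380 [(230, 83), (234, 84), (238, 88), (242, 93), (246, 101), (250, 109), (254, 113), (258, 120), (262, 129), (266, 134), (270, 133), (274, 133), (278, 133), (361, 138), (365, 133), (369, 134), (373, 134), (377, 133), (381, 125), (385, 118), (389, 111), (393, 106), (397, 94), (401, 88), (405, 86), (409, 84)]
395 [(230, 82), (234, 87), (238, 92), (242, 95), (246, 101), (250, 107), (254, 114), (258, 121), (262, 129), (266, 136), (270, 136), (274, 135), (278, 136), (364, 135), (368, 135), (372, 135), (376, 136), (380, 126), (384, 119), (388, 111), (392, 105), (396, 100), (400, 94), (404, 89), (408, 86)]
```

View pics/w1f.png

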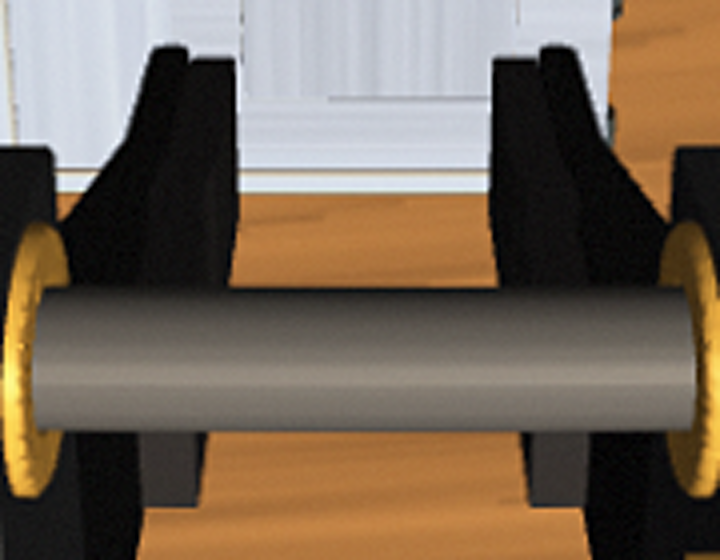

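```bash
sed -i 's/^PAN=.*/PAN=[0.5644,0.0537,-0.0876]/' h.py; python3 -c "
from h import *
where(); delta(-97,-5,130,15)"
```

```text
t 1.62 pan xy [-2.   1.6] z 249.6 F [-0.05  0.41  0.19] w 0.319 axis [-0.002  0.001 -1.   ] q [-0.1   0.42  1.55  0.    1.18 -1.58]
p [0.4673 0.0572 0.13  ] d [ -6.7 119.8  94.7] rv [-15.1  -0.    0. ]
```

>>> apply_moves(
  moves=[0.39, -7, 60, 95, -15, 0, 0, 0.39, -7, 60, 95, -15, 0, 0, 0.39, -7, 60, 95, -15, 0, 0, 0.39, -7, 120, 95, -15, 0, 0, 0.39, -7, 120, 95, -15, 0, 0, 0.39, -7, 120, 95, -15, 0, 0, 0.39, -7, 120, 95, -15, 0, 0],
  force=40,
)

```text
time_s: 2.2
tool_pos: [0.467, 0.0575, 0.1295]
tool_rot: [-1.829, -0.0, 1.485]
ft_force: [-0.0, -0.7, -0.0]
grip_width: 0.388
```

Run:
```python
from h import *
from plant import vision
where(); delta(-97,-5,80,15)
d=vision.get_image("wrist"); pickle.dump(d,open("pics/wrist2.pkl","wb"))
cv2.imwrite("pics/wrist2.png",d["img"][:,:,::-1])
```

```text
t 2.2 pan xy [-97.4  -4.8] z 129.5 F [-0.02 -0.66 -0.  ] w 0.388 axis [ 0.255  0.001 -0.967] q [-0.12  0.43  2.09  0.03  0.36 -1.63]
p [0.4673 0.0572 0.08  ] d [-0.2 47.9 12.3] rv [-0.2  0.1  0. ]
```

View pics/wrist2.png

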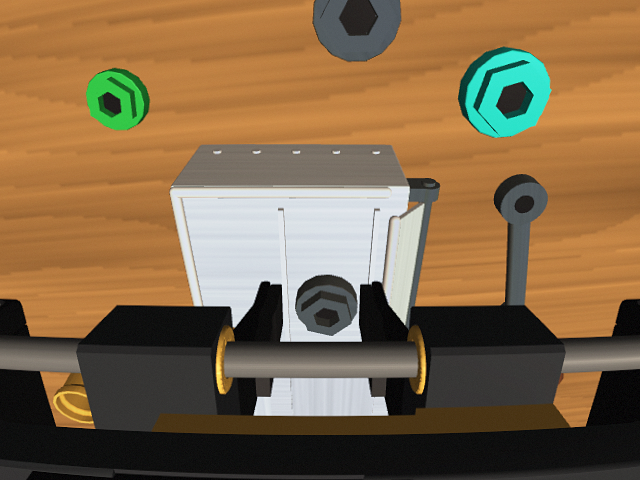

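The wrist view shows the fingers (tips at about (275,285) and (365,285)) straddling the nut's line. The plate edge at column 390 is outside the right finger, so I can descend.

>>> apply_moves(
  moves=[0.39, 0, 24, 6, 0, 0, 0, 0.39, 0, 38, 10, 0, 0, 0, 0.39, 0, 48, 12.5, 0, 0, 0, 0.39, 0, 48, 12.5, 0, 0, 0],
)

```text
time_s: 2.58
tool_pos: [0.471, 0.0561, 0.0808]
tool_rot: [-1.835, -0.0, 1.483]
ft_force: [0.1, 0.0, 0.2]
grip_width: 0.387
```

Run:
```python
from h import *
from plant import vision
where(); delta(-97,21,80,15)
for n in("scene","wrist"):
    d=vision.get_image(n); pickle.dump(d,open(f"pics/{n}3.pkl","wb"))
    im=d["img"][:,:,::-1]
    if n=="scene": im=cv2.resize(im[170:310,270:440],None,fx=4,fy=4,interpolation=cv2.INTER_CUBIC)
    cv2.imwrite(f"pics/{n}3.png",im)
```

```text
t 2.58 pan xy [-93.2  -5.8] z 80.8 F [0.06 0.02 0.17] w 0.387 axis [ 0.261  0.    -0.965] q [-0.12  0.55  2.13  0.05  0.21 -1.65]
p [0.4696 0.0831 0.08  ] d [26.8 -0.2  3.9] rv [0.1 0.  0. ]
```

View pics/scene3.png

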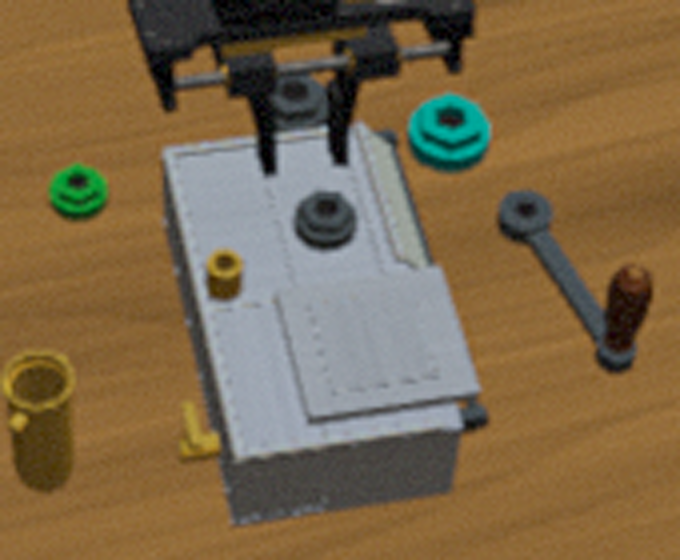

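View pics/wrist3.png

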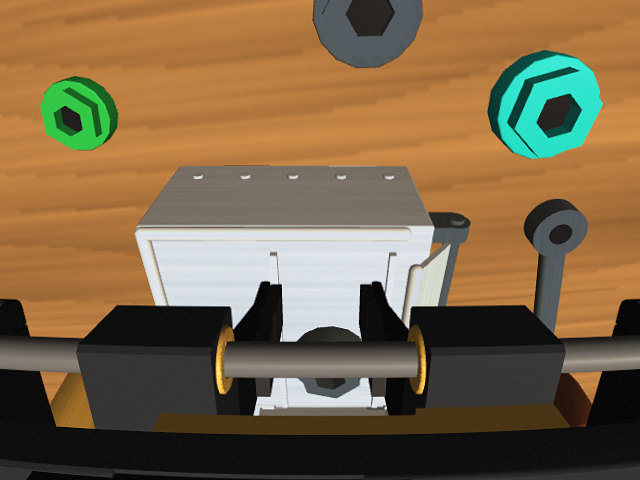

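The fingers stand on the board side of the plate, behind the nut, and nothing is touched. Next I press +y.

>>> apply_moves(
  moves=[0.39, 5, 0, 2, 0, 0, 0, 0.39, 10, 0, 3, 0, 0, 0, 0.39, 14, 0, 3, 0, 0, 0, 0.39, 18, 0, 3, 0, 0, 0, 0.39, 22, 0, 3, 0, 0, 0, 0.39, 24, 0, 3, 0, 0, 0, 0.39, 24, 0, 3, 0, 0, 0],
)

```text
time_s: 3.27
tool_pos: [0.4704, 0.0798, 0.082]
tool_rot: [-1.838, 0.0, 1.483]
ft_force: [-0.9, -4.7, 4.3]
grip_width: 0.388
```

```bash
cat > look.py <<'E'
import sys
from h import *
from plant import vision
i=sys.argv[1]
for n in sys.argv[2:]:
    d=vision.get_image(n); pickle.dump(d,open(f"pics/{n}{i}.pkl","wb"))
    im=d["img"][:,:,::-1]
    if n=="scene": im=cv2.resize(im[170:310,270:440],None,fx=4,fy=4,interpolation=cv2.INTER_CUBIC)
    cv2.imwrite(f"pics/{n}{i}.png",im)
where()
E
python3 -c "
from h import *
where()"; python3 look.py 4 scene; python3 -c "
from h import *
delta(-97,21,80,15)"
```

```text
t 3.27 pan xy [-95.9  17.8] z 82.0 F [-0.91 -4.74  4.29] w 0.388 axis [ 0.264 -0.    -0.964] q [-0.06  0.55  2.12 -0.03  0.21 -1.51]
t 3.32 pan xy [-96.   17.7] z 81.8 F [ 0.37 -4.85  3.71] w 0.387 axis [ 0.264 -0.    -0.964] q [-0.06  0.55  2.12 -0.03  0.21 -1.51]
p [0.4696 0.0831 0.08  ] d [3.3 1.4 1.4] rv [ 0.3 -0.  -0. ]
```

View pics/scene4.png

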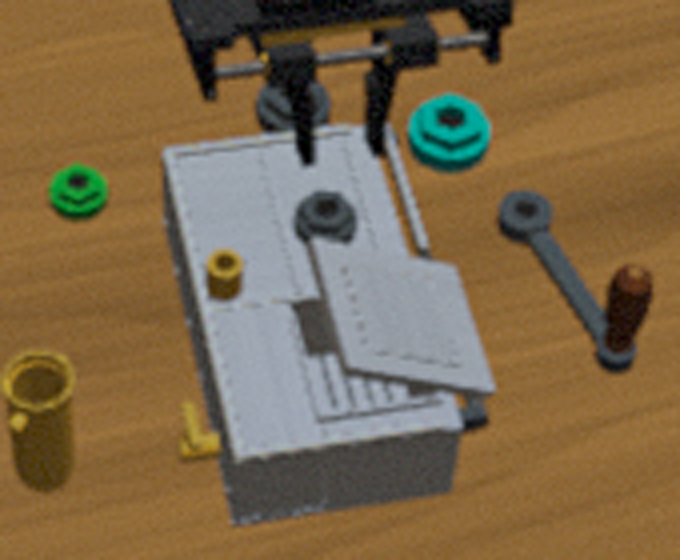

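The plate is pressed and the cover has risen. Its free front corner is at crop (313,240). I'll estimate its angle from that.

```bash
python3 -c "
from h import *
d=load('scene',4)
obs=np.array([313,240])/4+[270,170]
off=np.array([313,283])/4.5+[270,180]
def pr(t,x=0):
    y0,z0=-97,20; return proj(d,pan2w(PAN,[[x/1e3,(55+y0*np.cos(t)+z0*np.sin(t))/1e3,(60-y0*np.sin(t)+z0*np.cos(t))/1e3]]))[0]
print('shut obs',off,'pred',pr(0))
b=off-pr(0)
for t in(.45,.5,.55,.6,.65,.7,.73): print(t,pr(t)+b)
print('obs',obs)
"
```

```text
shut obs [339.55555556 242.88888889] pred [338.36197977 242.38271379]
0.45 [348.17600944 230.52228963]
0.5 [349.61435891 229.22297431]
0.55 [351.13813165 227.95291477]
0.6 [352.74342885 226.71593616]
0.65 [354.42604128 225.51579584]
0.7 [356.18146104 224.35616662]
0.73 [357.26767803 223.68132482]
obs [348.25 230.  ]
```

>>> apply_moves(
  moves=[0.42, 3, 1, 0, 0, 0, 0, 0.42, 5, 2, 0, 0, 0, 0, 0.42, 5, 4, 1, 0, 0, 0, 0.42, 5, 6, 1.6, 0, 0, 0, 0.42, 5, 6, 1.6, 0, 0, 0],
)

```text
time_s: 3.73
tool_pos: [0.4693, 0.0849, 0.0736]
tool_rot: [-1.834, -0.0, 1.482]
ft_force: [1.0, -4.5, 3.6]
grip_width: 0.416
```

```bash
python3 -c "
from h import *
where()"; python3 look.py 5 scene wrist; python3 -c "
from h import *
delta(-13,22,76,15)"
```

```text
t 3.73 pan xy [-97.5  22.8] z 73.6 F [ 0.97 -4.55  3.58] w 0.416 axis [ 0.26  -0.    -0.966] q [-0.05  0.57  2.12 -0.05  0.19 -1.48]
t 3.83 pan xy [-97.5  22.8] z 73.6 F [ 1.22 -3.8   3.21] w 0.419 axis [ 0.26  -0.    -0.966] q [-0.05  0.57  2.12 -0.05  0.19 -1.48]
p [0.5534 0.0768 0.076 ] d [ -0.7  19.7 -82.2] rv [ 0.1 -0.  -0. ]
```

View pics/scene5.png

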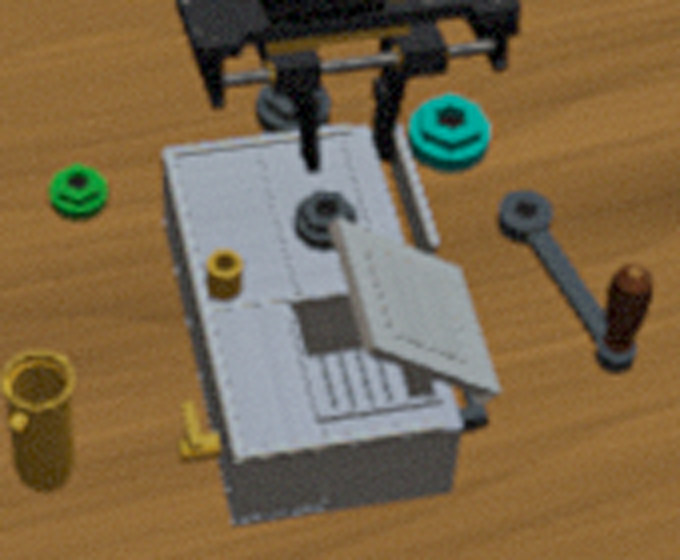

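View pics/wrist5.png

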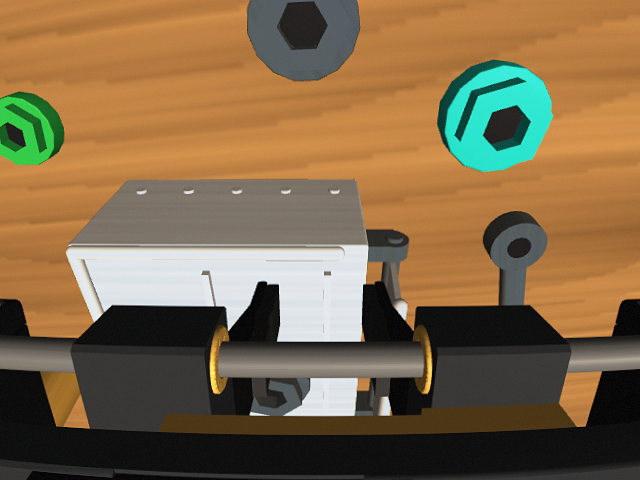

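The cover is at about 0.65 rad, the corner having moved to crop (338,222). The pushing finger is in line with the nut. I'll start the push in stages.

```bash
python3 -c "
from h import *
delta(-70,23,75.5,15);delta(-50,23,75.5,15)"
```

```text
p [0.4967 0.0827 0.0755] d [  0.3   5.3 -27.1] rv [ 0.1 -0.  -0. ]
p [0.5166 0.081  0.0755] d [  0.3  10.5 -46.4] rv [ 0.1 -0.  -0. ]
```

>>> apply_moves(
  moves=[0.42, 0.3, -0.5, -5, 0, 0, 0, 0.42, 0.3, 0.8, -10, 0, 0, 0, 0.42, 0.3, 2, -15, 0, 0, 0, 0.42, 0.3, 3.4, -20, 0, 0, 0, 0.42, 0.3, 4.7, -25, 0, 0, 0, 0.42, 0.3, 6.1, -30, 0, 0, 0, 0.42, 0.3, 7.4, -35, 0, 0, 0, 0.42, 0.3, 8.8, -40, 0, 0, 0, 0.42, 0.3, 10.1, -45, 0, 0, 0, 0.42, 0.3, 10.5, -46.4, 0, 0, 0],
)

```text
time_s: 4.67
tool_pos: [0.5174, 0.081, 0.0755]
tool_rot: [-1.834, -0.0, 1.482]
ft_force: [-3.7, -2.8, 1.0]
grip_width: 0.42
```

```bash
python3 look.py 6 scene wrist; python3 -c "
from h import *
delta(-30,23,75.5,15);delta(-13,23,75.5,15)"
```

```text
t 4.77 pan xy [-49.2  23.1] z 75.6 F [ 0.64 -3.45 -2.14] w 0.421 axis [ 0.261 -0.    -0.965] q [-0.05  0.59  2.01 -0.03  0.29 -1.51]
p [0.5365 0.0792 0.0755] d [ -0.1   5.1 -18.5] rv [ 0.1 -0.1 -0. ]
p [0.5535 0.0777 0.0755] d [ -0.    9.6 -34.9] rv [ 0.1 -0.1 -0. ]
```

View pics/scene6.png

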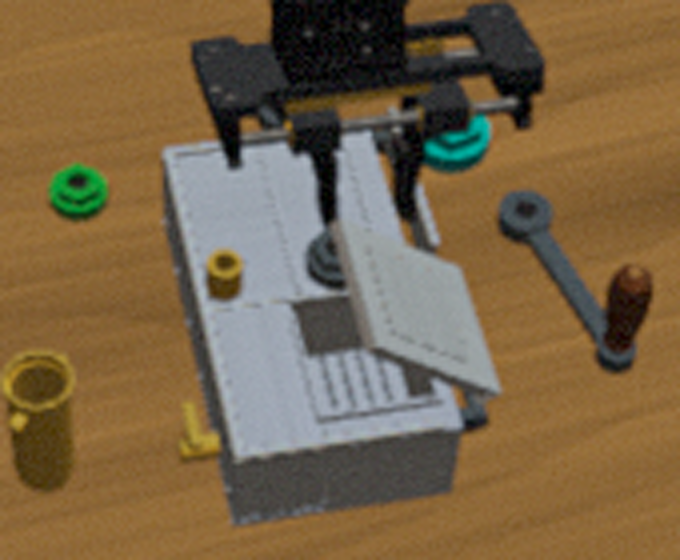

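View pics/wrist6.png

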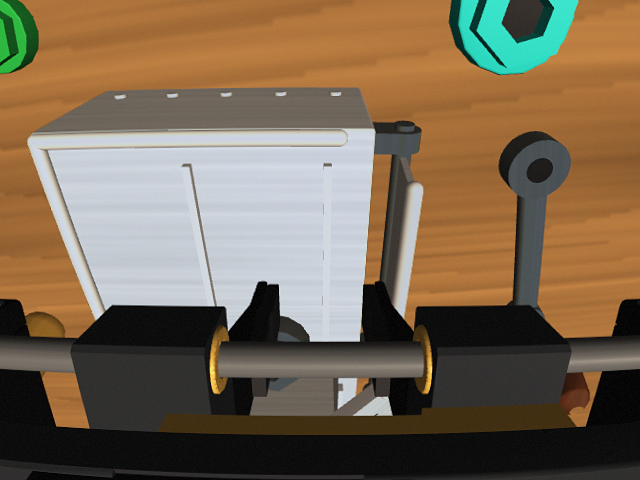

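The nut slides straight along the board, now at crop (328,258), and the cover is still up. I continue to the sill.

>>> apply_moves(
  moves=[0.42, 0, 1.2, -4, 0, 0, 0, 0.42, 0, 2.3, -8, 0, 0, 0, 0.42, 0, 3.3, -12, 0, 0, 0, 0.42, 0, 4.4, -16, 0, 0, 0, 0.42, 0, 5.5, -20, 0, 0, 0, 0.42, 0, 6.6, -24, 0, 0, 0, 0.42, 0, 7.6, -28, 0, 0, 0, 0.42, 0, 8.7, -32, 0, 0, 0, 0.42, 0, 9.6, -35, 0, 0, 0, 0.42, 0, 9.6, -35, 0, 0, 0],
)

```text
time_s: 5.6
tool_pos: [0.5534, 0.0778, 0.0754]
tool_rot: [-1.835, -0.0, 1.482]
ft_force: [-0.8, -2.5, -0.1]
grip_width: 0.417
```

```bash
python3 look.py 7 scene wrist; python3 -c "
from h import *
delta(-9,23,75.5,15);delta(-60,23,77,15)"
```

```text
t 5.7 pan xy [-13.1  23.1] z 75.5 F [-0.13 -2.58 -2.31] w 0.423 axis [ 0.261 -0.    -0.965] q [-0.06  0.61  1.92 -0.02  0.35 -1.52]
p [0.5574 0.0774 0.0755] d [-0.1  1.  -4. ] rv [ 0.1 -0.  -0. ]
p [0.5066 0.0819 0.077 ] d [ -0.1 -13.7  44.8] rv [ 0.1 -0.  -0. ]
```

View pics/scene7.png

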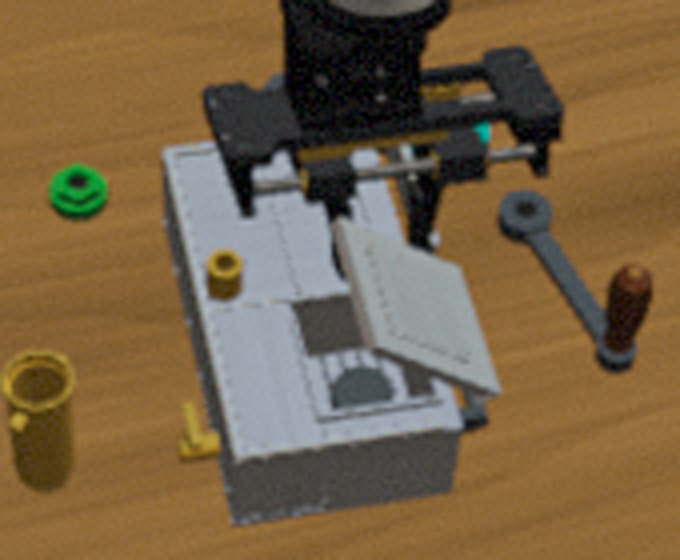

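View pics/wrist7.png

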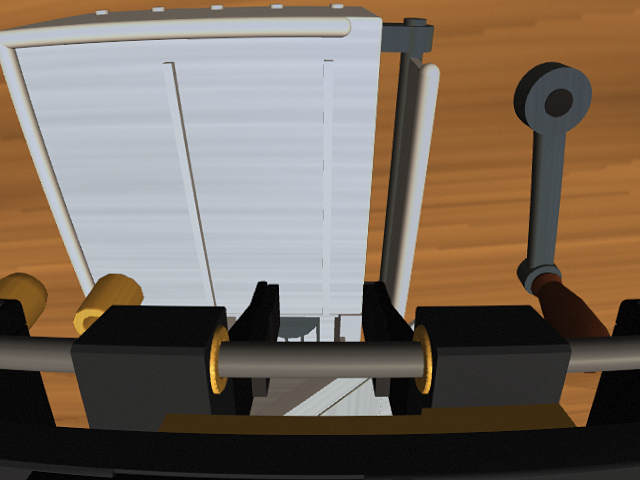

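The nut shows inside the opening at crop (362,385), past the sill. I'll check its height and take a crisper crop.

Run:
```python
from h import *
d=load("scene",7);D=d["depth"]
a=d["img"][235:285,335:395,::-1];cv2.imwrite("pics/s7c.png",cv2.resize(a,None,fx=10,fy=10,interpolation=cv2.INTER_CUBIC))
c,s=np.cos(PAN[2]),np.sin(PAN[2])
for v in range(246,276,3):
  o=[]
  for u in range(349,374,4):
    z=float(D[v,u]);n=cv2.undistortPoints(np.array([[[u,v]]],float),d["camera_matrix"],d["dist"])[0,0];p=d["T"][:3,:3]@[n[0]*z,n[1]*z,z]+d["T"][:3,3]
    w=p[:2]-PAN[:2];o.append((round(1e3*(c*w[0]+s*w[1])),round(1e3*(-s*w[0]+c*w[1])),round(p[2]*1e3)))
  print(v,o)
```

```text
246 [(0, -16, 61), (-1, -6, 57), (1, 3, 58), (60, -7, 134), (57, 3, 128), (54, 13, 122), (48, 25, 112)]
249 [(-1, -15, 48), (-2, -5, 44), (2, 3, 48), (69, -9, 135), (66, 1, 129), (64, 11, 124), (57, 22, 113)]
252 [(0, -15, 37), (-4, -4, 30), (0, 4, 33), (74, -10, 132), (76, -1, 131), (74, 8, 127), (67, 20, 116)]
255 [(-2, -14, 23), (0, -5, 23), (-3, 6, 17), (79, -11, 128), (84, -4, 133), (81, 7, 126), (77, 17, 119)]
258 [(-1, -14, 13), (-1, -4, 10), (3, 5, 13), (2, 15, 9), (91, -5, 131), (89, 5, 126), (84, 15, 118)]
261 [(5, -15, 9), (8, -6, 10), (10, 3, 11), (9, 13, 7), (14, 22, 12), (89, 5, 116), (88, 15, 111)]
264 [(17, -18, 13), (17, -8, 12), (28, -1, 24), (31, 7, 27), (30, 17, 22), (24, 29, 11), (40, 33, 32)]
267 [(23, -19, 11), (36, -13, 27), (38, -4, 26), (39, 5, 26), (43, 14, 29), (30, 28, 7), (41, 34, 21)]
270 [(74, -33, 72), (44, -15, 25), (45, -6, 25), (47, 3, 26), (54, 11, 33), (40, 26, 9), (85, 19, 73)]
273 [(84, -36, 75), (85, -27, 74), (86, -18, 73), (88, -9, 73), (87, 0, 69), (90, 8, 72), (91, 17, 71)]
```

View pics/s7c.png

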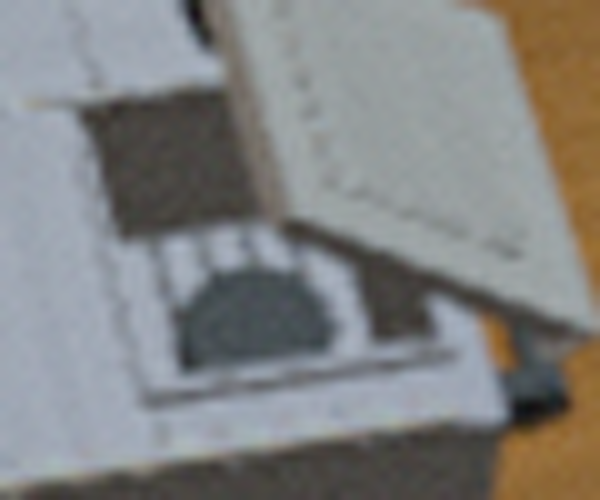

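The nut lies flat on the pan floor at about pan (44,-2), its surface at z≈26 mm with the floor at ≈10. I'll draw back while still holding the plate, then let the plate return.

>>> apply_moves(
  moves=[0.42, 0, -4, 10, 0, 0, 0, 0.42, 0, -8, 22, 0, 0, 0, 0.42, 0, -12, 35, 0, 0, 0, 0.42, 0, -17, 48, 0, 0, 0, 0.42, 0, -19, 51, 0, 0, 0, 0.42, 0, -19, 51, 0, 0, 0],
)

```text
time_s: 6.2
tool_pos: [0.497, 0.0829, 0.0807]
tool_rot: [-1.832, -0.0, 1.483]
ft_force: [-1.8, -4.0, 1.5]
grip_width: 0.417
```

```bash
python3 -c "
from h import *
where();delta(-65,-8,82,15)"
```

```text
t 6.2 pan xy [-69.7  23.2] z 80.7 F [-1.76 -4.05  1.45] w 0.417 axis [ 0.258 -0.    -0.966] q [-0.05  0.56  2.05 -0.04  0.27 -1.5 ]
p [0.4989 0.0514 0.082 ] d [-31.2  -0.1  -4.9] rv [-0. -0. -0.]
```

>>> apply_moves(
  moves=[0.42, -5, 0, 0, 0, 0, 0, 0.42, -10, 0, 0, 0, 0, 0, 0.42, -15, 0, 0, 0, 0, 0, 0.42, -20, 0, 0, 0, 0, 0, 0.42, -25, 0, 0, 0, 0, 0, 0.42, -31, 0, 0, 0, 0, 0, 0.42, -32, 0, 0, 0, 0, 0, 0.42, -32, -20, 4, 0, 0, 0, 0.42, -32, -45, 8, 0, 0, 0, 0.42, -32, -75, 15, 0, 0, 0],
)

```text
time_s: 7.03
tool_pos: [0.4617, 0.0536, 0.1488]
tool_rot: [-1.831, -0.0, 1.482]
ft_force: [1.0, -0.3, -0.5]
grip_width: 0.421
```

```bash
python3 -c "
from h import *
where();delta(-95,0,250,0)"
```

```text
t 7.03 pan xy [-102.3   -9.1] z 148.8 F [ 1.   -0.25 -0.55] w 0.421 axis [ 0.258 -0.    -0.966] q [-0.13  0.38  2.09  0.03  0.41 -1.64]
p [0.4698 0.062  0.25  ] d [  9.1 -95.9 -33.1] rv [14.9 -0.1  0. ]
```

>>> apply_moves(
  moves=[0.42, 0, -96, -33, 15, 0, 0, 0.42, 0, -96, -33, 15, 0, 0, 0.42, 0, -96, -33, 15, 0, 0, 0.42, 0, -96, -33, 15, 0, 0, 0.42, 0, -96, -33, 15, 0, 0, 0.42, 0, -96, -33, 15, 0, 0],
)

```text
time_s: 7.53
tool_pos: [0.4703, 0.0531, 0.2517]
tool_rot: [-1.576, -0.0, 1.483]
ft_force: [-0.9, 0.1, -0.7]
grip_width: 0.421
```

```bash
python3 look.py 8 scene top; python3 -c "
import cv2
from h import *
d=load('top',8);cv2.imwrite('pics/top8c.png',cv2.resize(d['img'][170:320,220:390,::-1],None,fx=4,fy=4,interpolation=cv2.INTER_CUBIC))"
```

```text
t 7.63 pan xy [-96.8  -8.7] z 249.3 F [-0.25 -0.6  -0.68] w 0.415 axis [-0.002  0.    -1.   ] q [-0.12  0.28  1.77  0.    1.09 -1.61]
```

View pics/scene8.png

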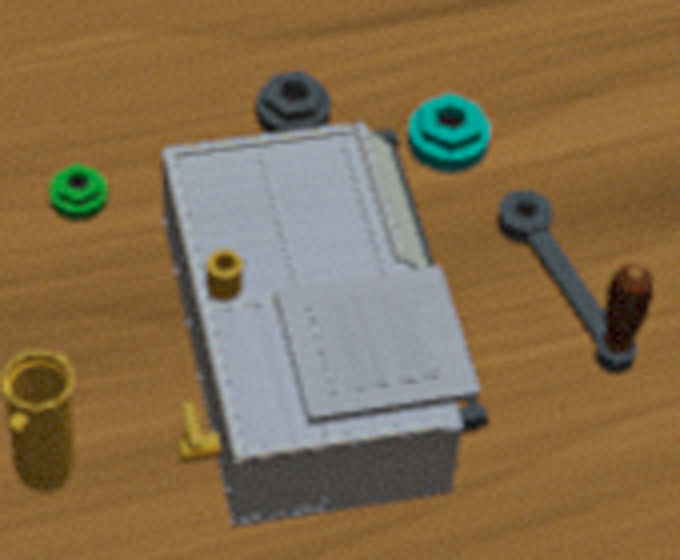

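View pics/top8c.png

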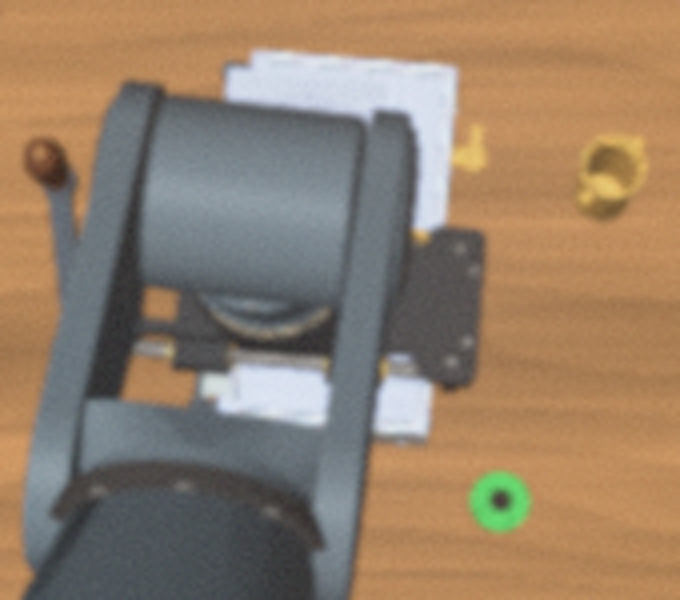

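The scene view shows the cover shut (free corner back at crop (278,295)), the board empty of the nut, and the bush, bucket and crank where they were. The robot is clear, so I'm handing in.

```bash
python3 -c "
from plant import manip
print(manip.sign_off())"
```

```text
the job is handed in; nothing more can be done
None
```

The spindle nut is in the pan and the cover has sprung shut over it. I handed the job in at about 7.6 s of the 35 s allowed.

**What I did:** One fingertip pressed the hand plate over until the cover stood at about 0.65 rad, estimated from the scene image. While it held, the other fingertip pushed the nut straight along the board and over the sill. I then drew back about 55 mm still holding the plate, let it return slowly and lifted clear.

**Last checks:**
- **Nut:** before release, the depth image showed it lying flat on the pan floor, about 44 mm past the sill. It was not re-checked after release because the closed cover hides it.
- **Cover and surroundings:** the final scene picture shows the cover shut, the board empty of the nut, and the bush, bucket and crank where they were. I did not re-check the oil can, spanner or tubes individually; the arm worked only at the pan.
- **Forces:** the readings after each move stayed at about 5 N per axis or less, and near zero at the end with the gripper about 180 mm above the board.

**Disagreement:** the cameras placed the pan 2 to 4 mm apart. I used the close wrist view, and the plate contact and the push fitted it.

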